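Swap the paste jar in the bench shaker

TASK

Change over the solder-paste jar in the shaker: slide the orange transport-lock grip fully open to its end stop, lift the green-lidded jar out of the tilted cradle and set it gently upright on the scale's round steel pan. Then lower the blue-lidded jar gently into the cradle, fully down and resting in the V like the first one, and slide the lock fully home again to its other stop. Leave the red- and yellow-lidded jars and everything else on the bench where they are.

Things in the scene. Friction and masses are not known exactly. Their poses are not given: they have to be found in the camera images.
- shaker: jar shaker: cream wedge-shaped machine, 155 mm deep (x), 278 mm wide (y), standing sideways: its deck slopes 30 degrees down to the robot's left (27 mm high at the low edge, 116 mm at the back). Origin on the table under the cradle's seat; x horizontal, uphill (roughly to the robot's right); y along the lock's travel (roughly away from the robot); z up; housing x -75 to 80, y -70 to 208 mm
- cradle: the shaker's tilted seat. Origin on the deck, 70 mm above the table, under the centre of a seated jar. z square to the deck = axis of a seated jar, leaning 30 degrees; x up the slope; y level, the lock's opening direction. The jar leans on two 50 mm high plates (a 90-degree V, |y| under 36, lowest at x -45 mm) on the downhill side; uphill open, all free above z 50 mm but for the lock
- lock (a joint): travel of the transport lock along cradle +y, m: 0 = locked stop, 0.09 = open stop; 3 N friction. One carriage: steel column (18 x 24 mm at cradle x 20, y 82 mm) with the orange grip on top and a flat bar (z 115 to 125, x 11 to 29, y -4 to 96 mm) that bars the jar's lid (top at z 110 mm). These are for travel 0; all y grow with the travel
- lock_grip (a point): centre of the top face of the lock's orange grip block: 24 mm (cradle x) by 50 mm (cradle y), 46 mm tall along cradle z (z 125 to 171 mm), square to the deck; at cradle x 20, y 82 + travel, z 171 mm
- jar_green: screw-lid paste jar, upright cylinder 56 mm in diameter and 110 mm tall, about 0.45 kg, white body, green lid (top 26 mm) and green band; starts leaning 30 degrees in the shaker's cradle under the lock's bar. Origin at the centre of its underside, z along its axis towards the lid.
- jar_blue: screw-lid paste jar, upright cylinder 56 mm in diameter and 110 mm tall, about 0.45 kg, white body, blue lid and blue band; the fresh one, starts upright on the table. Origin at the centre of its underside, z along its axis towards the lid.
- jar_red: screw-lid paste jar, upright cylinder 56 mm in diameter and 110 mm tall, about 0.45 kg, white body, red lid and red band; stays where it is. Origin at the centre of its underside, z along its axis towards the lid.
- jar_yellow: screw-lid paste jar, upright cylinder 56 mm in diameter and 110 mm tall, about 0.45 kg, white body, yellow lid and yellow band; stays where it is. Origin at the centre of its underside, z along its axis towards the lid.
- scale_pan (a point): centre of the top face of the round steel pan, 130 mm in diameter, 45 mm above the table, of a cream bench scale (150 x 170 mm, 36 mm high body below the pan); z up
- flux_bottle: amber bottle 52 mm in diameter, 150 mm tall, standing on the right; stays. Origin under its centre
- cup: grey cup, 72 mm in diameter, 90 mm tall, behind the shaker on the left; stays. Origin under its centre
- screwdriver: screwdriver, 190 mm long, lying on the far right; stays. Origin under its middle, x along it
There are look-alikes about, which are no part of the job. What is meant by the jar_green is not pink, and is the larger of those in its own colour.

How it is judged (in metres and radians):
On the way, in this order (a step that is already met when the one before it is completed fails the run):
1. the lock is slid fully open, to within 4 mm of its stop, with the green-lidded jar still in the cradle (value of joint lock above 0.086 m and distance between jar_green and cradle below 0.02 m), for 0.1 s.
2. the green-lidded jar stands upright on the scale pan, released (horizontal distance between jar_green and scale_pan below 0.035 m and z of jar_green in the frame of scale_pan between -0.004 and 0.005 m and angle between jar_green's own z axis and vertical below 0.08 rad and linear speed of jar_green below 0.02 m/s and contact force between the fingers and jar_green below 0.3 N), for 0.2 s.
3. the blue-lidded jar rests fully down in the cradle, released (x of jar_blue in the frame of cradle between -0.009 and 0.009 m and y of jar_blue in the frame of cradle between -0.009 and 0.009 m and z of jar_blue in the frame of cradle between -0.004 and 0.004 m and angle between the z axis of jar_blue and the z axis of cradle, either way round below 0.12 rad and linear speed of jar_blue below 0.02 m/s and contact force between the fingers and jar_blue below 0.3 N), for 0.2 s.
4. the lock is slid fully home, to within 4 mm of its stop (value of joint lock below 0.004 m), for 0.1 s.
At the end, for the whole second after the job is handed in: Lock home (within 4 mm); green-lidded jar still, released and upright (4.5 degrees) on the scale pan, axis within 35 mm of its centre; blue-lidded jar still, released and fully down in the cradle (4 mm), against the V (within 9 mm and 7 degrees) (all of step 2 and all of step 3 and value of joint lock below 0.004 m); the robot touches nothing.
It fails at once if something else on the bench (red or yellow jar, bottle, cup, screwdriver) shifted by more than 30 mm (distance of any of jar_red, jar_yellow, flux_bottle, cup, screwdriver from where it was at the start of the episode above 0.03 m).
It fails at once if a jar, the bottle or the cup tipped over (angle between any of jar_green, jar_blue, jar_red, jar_yellow, flux_bottle, cup's own z axis and vertical above 1.2 rad).
It fails at once if the green-lidded jar dropped or banged onto the pan (faster than 0.4 m/s in the last 20 mm) (distance between jar_green and scale_pan below 0.045 m and z of jar_green in the frame of scale_pan below 0.02 m and linear speed of jar_green above 0.4 m/s).
It fails at once if the blue-lidded jar dropped or banged into the cradle (faster than 0.4 m/s in the last 20 mm) (distance between jar_blue and cradle below 0.045 m and z of jar_blue in the frame of cradle below 0.02 m and linear speed of jar_blue above 0.4 m/s).
It also fails if it takes over 72 s, if anything falls off the work surface, if the arm or the gripper's body presses on something with over 40 N, if the wrist force passes 120 N, or if a joint passes its speed limit or range.

ROBOT

A 7-joint arm with a two-finger parallel gripper is mounted at the origin on the work surface. World frame = base frame: x ahead of the robot, y to its left, z up, the work surface at z = 0. Lengths are in m, angles in degrees, forces in N, time in s.
With the tool pointing down it reaches from about 0.35 to 0.9 m from the base axis. Payload 8.1 kg.
Tool frame: the origin (TCP) lies between the finger pads; the fingertips stand 25 mm ahead of it and the grasp point (between the pads) lies 6 mm ahead of it; z points along the fingers, y is the line along which they close (so a half turn about z gives the same grasp; the last joint's range is limited). The gripper opens to 92 mm and grips with 3 to 60 N. Pads are 19 mm wide; open, the fingers measure 130 mm over their backs; the gripper's body (75 mm by 190 mm) begins 47 mm behind the grasp point.
Start: joints at [67.345, 24.895, 1.432, 90.138, -0.665, 64.973, -4.303], TCP at [0.18, -0.598, 0.252] pointing down, gripper open.
Joint ranges: [-149.89, 149.89], [-25.12, 119.58], [-72.63, 75.52], [4.76, 147.25], [-75.54, 255.54], [6.69, 114.76], [-157.13, 157.13]. Speed limits (degrees/s): [127.2, 127.2, 172.46, 172.46, 180, 180, 180].

INTERFACE

Orientations are given as [roll, pitch, yaw] about the fixed x, y, z axes, in that order (R = Rz(yaw) Ry(pitch) Rx(roll)).
In Python, from cell import * gives the robot as it stands. The module is installed in compiled form; this text tells all that it offers.
- The arm moves only by the tool jog_arm, never from a script. Its argument "series" is a list that holds one entry, the list of rows, each a list of 7 numbers: the turn, a rotation vector about the tool's x, y, z in rad, then the shift along the tool's x, y, z in cm, then the opening, from 0 (shut) to 1 (fully open). In form: [[[ax, ay, az, tx, ty, tz, hand], ...]]. A call has exactly 10 rows; each row shifts and turns the commanded pose from where the row before left it, along the tool's axes as they then stand; what a row does not reach is not made up. A row lasts 1/10 s, in which the tool goes at most 50 mm and 8.59 degrees, less where a joint would pass 70% of its speed; a pose out of reach is approached as far as the arm can. A call with a gripper value outside its range is refused whole. The fingers move at their own pace and stop on an object; the grip force is fixed at half the most. Time passes only in rows, so rows that do not move let the fingers close, or fill a call up. It gives the time, the measured TCP pose, the force, the opening and the grip force at its end, in the units of the state.
- observe(): the state, without advancing time (a new reading comes with each control period).
- camera(name): name is "scene" or "top"; returns the picture (384x512x3 uint8, blue, green, red); there is no depth.
- camera_params(name): a dict with "intrinsics" (3x3 intrinsics, pixels), "R" (3x3) and "t" (3): a world point X has camera coordinates R X + t. Camera axes: x right, y down, z forward; pixel columns grow to the right and rows downward; lengths in m; the calibration is good to about 2 mm. A picture is of the moment at which its call begins. camera_params takes no time and is no camera call.
- hand_in(): hands the job in; it is judged then, once.
The state is a dict: "time": time; "qpos": joint angles; "joint_vel": joint speeds; "effort": joint torques, N m; "eef_pos": TCP position; "tcp_rot": TCP orientation; "wrist_force": force on the tool from outside, world axes, zero at the start; "torque": the same for the moment, N m; "finger_gap": finger opening in m; "grasp_force": force on a finger pad.
Only numpy, scipy, OpenCV 4.12 (cv2) and the standard library are available. Lean on these libraries where they do the work, as an engineer would, in place of code of your own. Each camera call takes 0.05 s, during which the arm holds its last target. There are 200 camera calls.

## Working session

There is one attempt and no reset: what is moved stays moved. The work goes in short steps, Python scripts to look and compute and a tool call to move; the robot and the scene stay as the last step left them, time stands still between calls to the robot, and variables do not carry over. Pictures are saved under pics/ and viewed, at most 10 in all, crops included, and the job is handed in when it is done.

Besides the shell and the picture viewer there is one more tool, called after "Request:" as a command line: name --argument value ..., lists and objects as JSON in quotes. jog_arm: Moves the arm, as the interface text tells. Its arguments: {"type":"object","properties":{"series":{"type":"array","items":{"type":"array","items":{"type":"array","items":{"type":"number"}}}}},"required":["series"]}

```bash
mkdir -p pics
python3 - <<'E'
from cell import *
import cv2,numpy as np
for n in("scene","top"):
    im=camera(n);cv2.imwrite(f"pics/{n}0.png",im)
    p=camera_params(n);print(n,np.round(p["intrinsics"],1).tolist(),np.round(p["R"],4).tolist(),np.round(p["t"],4).tolist())
s=observe();print(s)
E
```

```text
scene [[360.8, 0.0, 251.6], [0.0, 360.8, 186.6], [0.0, 0.0, 1.0]] [[0.8302, 0.5574, -0.0091], [0.3125, -0.4789, -0.8203], [-0.4616, 0.6782, -0.5718]] [-0.4399, -0.0795, 1.4692]
top [[373.6, 0.0, 255.8], [0.0, 373.6, 192.6], [0.0, 0.0, 1.0]] [[-0.0269, -0.9996, -0.001], [-0.9974, 0.0269, -0.0675], [0.0675, -0.0009, -0.9977]] [-0.0264, 0.5729, 1.1494]
{'time': 0.1, 'qpos': array([67.34430602, 24.93379642,  1.43065401, 90.18243831, -0.6628578 ,
       64.97407372, -4.30349693]), 'joint_vel': array([ 0.0137544 , -0.13980843,  0.11940319, -0.0837358 ,  0.0562909 ,
        0.01855582, -0.05419272]), 'effort': array([ 3.93894486e-03, -6.69116592e+01,  9.88373458e-01, -3.15141785e+01,
       -6.05437509e-02,  3.73883452e-02,  2.81881449e-05]), 'eef_pos': array([ 0.18023218, -0.59801533,  0.25101869]), 'tcp_rot': array([-1.79918452e+02,  8.99303785e-03,  1.67735656e+01]), 'wrist_force': array([-0.1091479 , -0.17317477, -0.24373067]), 'torque': array([ 0.0161841 , -0.00930261, -0.00295274]), 'grasp_force': 0.0, 'finger_gap': 0.09190676842789677}
```

View pics/scene0.png

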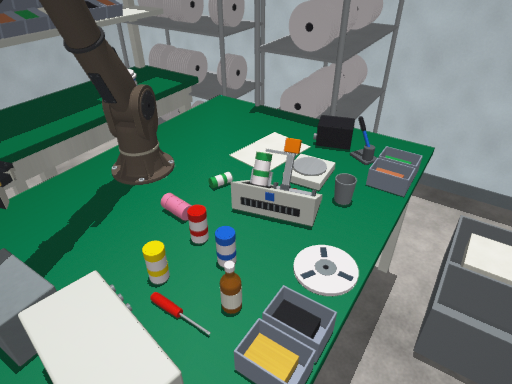

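View pics/top0.png

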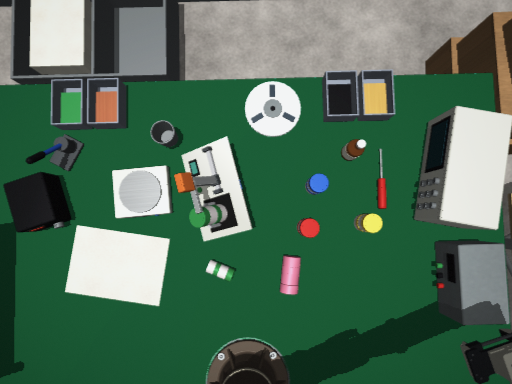

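The scene view shows the shaker near (275,190) with the green jar at (262,168), the orange grip at (292,146), the pan at (311,166) and the blue jar at (226,245). In the top view the green lid is at (199,217), the grip at (185,182), the pan at (140,191) and the blue lid at (318,183). Next I'll measure with colour masks and enlarged crops.

```bash
cat > h.py <<'E'
from cell import *
import cv2,numpy as np
P={n:camera_params(n) for n in("scene","top")}
def ray(n,uv):
    p=P[n];R=np.array(p["R"]);d=R.T@np.linalg.inv(p["intrinsics"])@np.array([*uv,1.]);return -R.T@np.array(p["t"]),d/np.linalg.norm(d)
def onz(n,uv,z):
    o,d=ray(n,uv);return o+d*(z-o[2])/d[2]
def tri(a,b):
    A=np.zeros((3,3));y=np.zeros(3);
    for n,uv in(("scene",a),("top",b)):
        o,d=ray(n,uv);M=np.eye(3)-np.outer(d,d);A+=M;y+=M@o
    X=np.linalg.solve(A,y);return X
def proj(n,X):
    p=P[n];c=np.array(p["intrinsics"])@(np.array(p["R"])@X+np.array(p["t"]));return c[:2]/c[2]
def blobs(im,lo,hi,amin=25):
    m=cv2.inRange(cv2.cvtColor(im,cv2.COLOR_BGR2HSV),lo,hi)
    k,l,s,c=cv2.connectedComponentsWithStats(m);return [(s[i].tolist(),c[i].round(1).tolist()) for i in range(1,k) if s[i][4]>=amin]
E
python3 - <<'E'
from h import *
for n in("scene","top"):
    im=cv2.imread(f"pics/{n}0.png")
    for c,lo,hi in(("blue",(105,150,60),(125,255,255)),("green",(55,120,90),(75,255,255)),("orange",(7,200,150),(15,255,255)),):
        print(n,c,blobs(im,lo,hi))
a=cv2.imread("pics/top0.png")[125:250,105:265];b=cv2.imread("pics/scene0.png")[130:230,220:340]
a=cv2.resize(a,None,fx=4.8,fy=4.8,interpolation=2);b=cv2.resize(b,None,fx=6,fy=6,interpolation=2)
cv2.imwrite("pics/a.png",a);cv2.imwrite("pics/b.png",b)
E
```

```text
scene blue [([363, 130, 7, 17, 50], [365.8, 138.5]), ([266, 192, 8, 9, 59], [269.5, 196.3]), ([215, 226, 20, 20, 330], [224.7, 235.4]), ([217, 251, 19, 9, 78], [226.6, 256.1])]
scene green [([15, 10, 23, 9, 109], [26.2, 14.2]), ([256, 153, 15, 8, 97], [263.1, 156.5]), ([385, 155, 26, 9, 59], [397.6, 159.2]), ([253, 170, 16, 7, 78], [260.7, 173.2]), ([221, 173, 6, 10, 30], [224.0, 177.0]), ([208, 176, 10, 11, 60], [213.1, 180.9])]
scene orange [([285, 139, 16, 14, 180], [292.2, 145.5])]
top blue [([43, 144, 18, 10, 77], [52.2, 148.6]), ([309, 174, 20, 20, 302], [318.4, 182.8])]
top green [([26, 75, 439, 280, 61251], [260.7, 213.1]), ([60, 92, 21, 31, 580], [70.0, 107.2]), ([437, 263, 6, 5, 26], [439.2, 265.1]), ([206, 345, 17, 28, 52], [212.6, 358.2])]
top orange []
```

View pics/a.png

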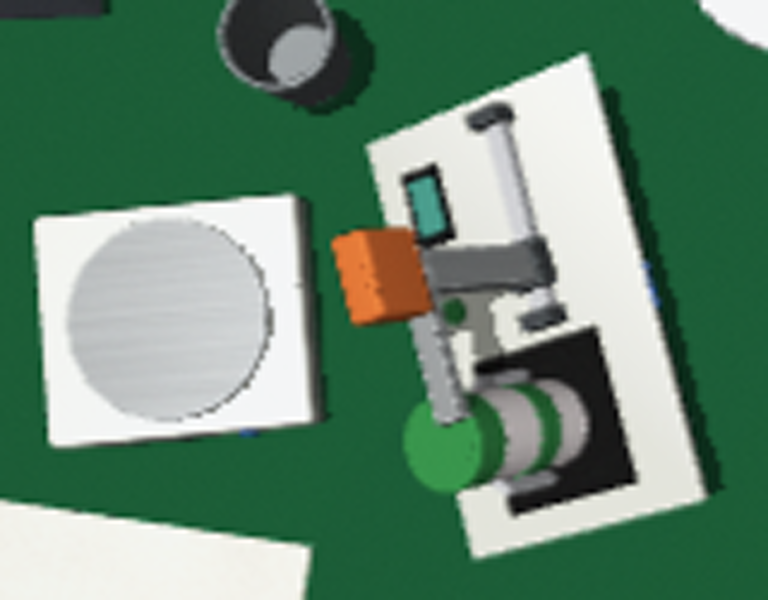

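View pics/b.png

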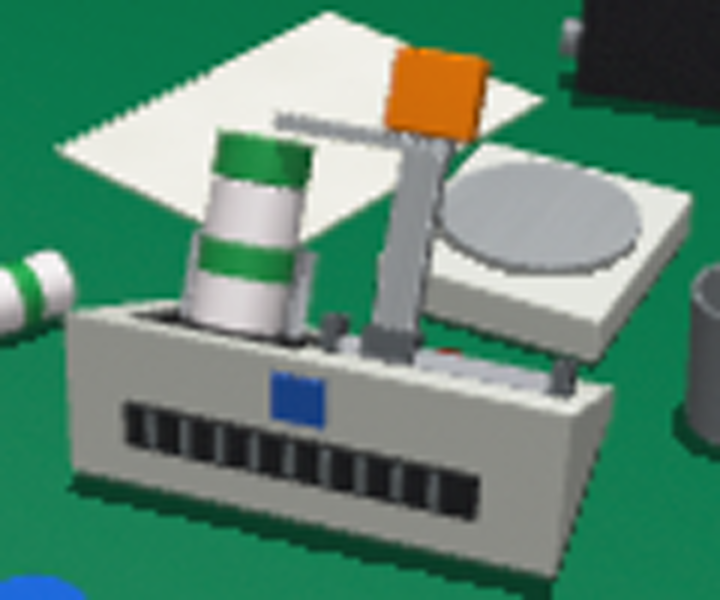

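Crop a gives the housing corners (587,55), (707,497), (368,147) and (474,558), the lid top at (443,445), and the pan ellipse spanning x 68–270 and y 218–421. The lock is at its home end. I'll fit the shaker's yaw and origin to these corners.

Run:
```python
from h import *
from scipy.optimize import least_squares
f=lambda x,y:((x+.5)/4.8-.5+105,(y+.5)/4.8-.5+125)
g=lambda x,y:((x+.5)/6-.5+220,(y+.5)/6-.5+130)
c=np.array([[80,208,116],[80,-70,116],[-75,208,27],[-75,-70,27]])/1e3
s3=np.sqrt(3)/2
Tc=np.array([[s3,0,-.5],[0,1,0],[.5,0,s3]])
cr=lambda v:Tc@(np.array(v)/1e3)+[0,0,.07]
pts=list(c)+[cr([0,0,110])]
px=[f(587,55),f(707,497),f(368,147),f(474,558),f(443,445)]
sp=[c[0],c[1],np.array([.08,-.07,0]),np.array([.08,.208,0])]
spx=[g(612,387),g(67,313),g(72,472),g(553,577)]
def W(q,v):
    a=q[2];return np.array([[np.cos(a),-np.sin(a),0],[np.sin(a),np.cos(a),0],[0,0,1]])@v+[q[0],q[1],0]
def r(q):return np.concatenate([proj("top",W(q,v))-u for v,u in zip(pts,px)]+[proj("scene",W(q,v))-u for v,u in zip(sp,spx)])
s=least_squares(r,[.5,.1,-1.4],loss='soft_l1');q=s.x
print(q,np.degrees(q[2]),r(q).round(1).reshape(-1,2).tolist())
print("grip",W(q,cr([20,82,171])),"cradle",W(q,cr([0,0,0])),"lid",W(q,cr([0,0,110])))
print("grip px",proj("top",W(q,cr([20,82,171]))),proj("scene",W(q,cr([20,82,148]))))
T=np.array([W(q,v)-W(q,np.zeros(3)) for v in Tc.T]).T;print("cradle axes\n",T.round(4))
print("pan",onz("top",f(169,319.5),.045))
e=cv2.imread("pics/scene0.png")
print("pan scene",onz("scene",g(541,216),.045))
# blue lid: upper face ellipse in both views
im=cv2.imread("pics/top0.png");m=cv2.inRange(cv2.cvtColor(im,cv2.COLOR_BGR2HSV),(105,150,60),(125,255,255))
print("blue top",onz("top",(318.4,182.8),.11), "scene rough",onz("scene",(225.2,234),.11))
for n,uv in(("red",(310,228)),("yellow",(373,223))):print(n,onz("top",uv,.11))
np.savez("q.npz",q=q,T=T)
```

```text
[ 0.51270971  0.06800221 -1.32148067] -75.71526529974881 [[-1.4, -0.7], [-0.4, -0.1], [-1.2, -0.2], [0.1, 0.2], [-0.2, -0.0], [-6.6, 4.0], [-0.8, -0.2], [-0.1, 1.3], [-0.1, 1.3]]
grip [0.57535173 0.15430644 0.22809034] cradle [0.51270971 0.06800221 0.07      ] lid [0.49913896 0.12130169 0.16526279]
grip px [179.4599128  187.88357919] [287.6892682  144.40209414]
cradle axes
 [[ 0.2137  0.9691 -0.1234]
 [-0.8392  0.2467  0.4845]
 [ 0.5     0.      0.866 ]]
pan [0.5842862 0.3130953 0.045    ]
pan scene [0.59014893 0.31027269 0.045     ]
blue top [ 0.58940985 -0.22325348  0.11      ] scene rough [ 0.59963591 -0.22994367  0.11      ]
red [ 0.46006303 -0.19421971  0.11      ]
yellow [ 0.46948249 -0.37536118  0.11      ]
```

Run:
```python
from h import *
from scipy.optimize import least_squares
f=lambda x,y:((x+.5)/4.8-.5+105,(y+.5)/4.8-.5+125)
g=lambda x,y:((x+.5)/6-.5+220,(y+.5)/6-.5+130)
c=np.array([[80,208,116],[80,-70,116],[-75,208,27],[-75,-70,27]])/1e3
s3=np.sqrt(3)/2
Tc=np.array([[s3,0,-.5],[0,1,0],[.5,0,s3]])
cr=lambda v:Tc@(np.array(v)/1e3)+[0,0,.07]
pts=list(c)+[cr([0,0,110])]
px=[f(587,55),f(707,497),f(368,147),f(474,558),f(443,445)]
sp=[c[0],c[1],np.array([.08,-.07,0]),np.array([.08,.208,0])]
spx=[g(575,411),g(67,313),g(72,472),g(553,577)]
def W(q,v):
    a=q[2];return np.array([[np.cos(a),-np.sin(a),0],[np.sin(a),np.cos(a),0],[0,0,1]])@v+[q[0],q[1],0]
def r(q):return np.concatenate([proj("top",W(q,v))-u for v,u in zip(pts,px)]+[proj("scene",W(q,v))-u for v,u in zip(sp,spx)])
q=least_squares(r,[.5,.1,-1.4]).x
print(q,np.degrees(q[2]),r(q).round(1).reshape(-1,2).tolist())
fi=lambda p:((p-[105,125]+.5)*4.8-.5).round(0).tolist()
gi=lambda p:((p-[220,130]+.5)*6-.5).round(0).tolist()
for d in(0,12):
  print("travel",d)
  for z in(171,125):print(z,[(fi(proj("top",W(q,cr([20+x,82+y+d,z])))),gi(proj("scene",W(q,cr([20+x,82+y+d,z]))))) for x in(-12,12) for y in(-25,25)])
  print("bar tip",[(fi(proj("top",W(q,cr([x,-4+d,125])))),gi(proj("scene",W(q,cr([x,-4+d,125]))))) for x in(11,29)])
T=np.array([W(q,v)-W(q,np.zeros(3)) for v in Tc.T]).T;print("cradle axes\n",T.round(4))
np.savez("q.npz",q=q,T=T)
```

```text
[ 0.512624    0.06785422 -1.32660218] -76.00870604778945 [[-1.0, -0.6], [-0.4, 0.1], [-0.8, -0.4], [0.0, 0.1], [-0.2, -0.1], [-0.7, 0.2], [-0.9, -0.3], [-0.3, 1.2], [-0.3, 1.5]]
travel 0
171 [([356.0, 354.0], [376.0, 42.0]), ([332.0, 265.0], [465.0, 56.0]), ([389.0, 342.0], [367.0, 39.0]), ([365.0, 252.0], [457.0, 53.0])]
125 [([410.0, 346.0], [362.0, 125.0]), ([387.0, 261.0], [450.0, 139.0]), ([442.0, 335.0], [352.0, 123.0]), ([419.0, 249.0], [442.0, 138.0])]
bar tip [([442.0, 450.0], [256.0, 107.0]), ([467.0, 443.0], [248.0, 106.0])]
travel 12
171 [([350.0, 332.0], [397.0, 45.0]), ([326.0, 243.0], [486.0, 59.0]), ([383.0, 320.0], [388.0, 42.0]), ([359.0, 230.0], [479.0, 56.0])]
125 [([405.0, 326.0], [383.0, 128.0]), ([382.0, 240.0], [471.0, 143.0]), ([437.0, 314.0], [374.0, 127.0]), ([414.0, 228.0], [464.0, 141.0])]
bar tip [([437.0, 430.0], [277.0, 111.0]), ([461.0, 422.0], [268.0, 109.0])]
cradle axes
 [[ 0.2094  0.9703 -0.1209]
 [-0.8403  0.2418  0.4852]
 [ 0.5     0.      0.866 ]]
```

```bash
cat > g.py <<'E'
import sys
from h import *
from scipy.spatial.transform import Rotation as Ro
D=np.load("q.npz");q,T=D["q"],D["T"];C0=np.array([q[0],q[1],.07])
RC=np.c_[T[:,1],T[:,0],-T[:,2]]                      # tool axes, tilted: x=y_c, y=x_c, z=-z_c
h=np.array([T[0,1],T[1,1],0]);RU=np.c_[h,np.cross([0,0,-1.],h),[0,0,-1.]]  # upright tool
def w(v):return C0+T@(np.array(v)/1e3)
def rep(target=None,RT=None):
    s=observe();p=s["eef_pos"];R=Ro.from_euler("xyz",s["tcp_rot"],degrees=True).as_matrix()
    print("t",s["time"],"p",p.round(4),"cradle mm",(T.T@(p-C0)*1e3).round(1),"F",np.round(s["wrist_force"],1),"gap",round(s["finger_gap"],4),"gf",round(s["grasp_force"],1))
    if RT is None:RT=R
    print("rotvec",Ro.from_matrix(R.T@RT).as_rotvec().round(4),"errC",Ro.from_matrix(R.T@RC).as_rotvec().round(3))
    if target is not None:print("shift cm: now-axes",(R.T@(target-p)*100).round(2),"after-turn axes",(RT.T@(target-p)*100).round(2))
E
python3 -c "
from g import *
rep(w([20,40,225]),RC)
print(proj('scene',np.array([.589,-.223,.11])),RU.round(3).tolist())"
```

```text
t 0.1 p [ 0.1802 -0.598   0.251 ] cradle mm [ 580.5 -483.5 -126.1] F [-0.1 -0.2 -0.2] gap 0.0919 gf 0.0
rotvec [-0.5249 -0.0125  0.0475] errC [-0.525 -0.013  0.047]
shift cm: now-axes [ 55.5  -63.48  -2.3 ] after-turn axes [ 52.35 -56.05 -35.11]
[223.63818373 231.09584605] [[0.97, 0.242, 0.0], [0.242, -0.97, 0.0], [0.0, 0.0, -1.0]]
```

Request:
jog_arm --series '[[[0, 0, 0, 2.8, -3.2, -0.3, 0], [0, 0, 0, 2.8, -3.2, -0.3, 0], [0, 0, 0, 2.8, -3.2, -0.3, 0], [0, 0, 0, 2.8, -3.2, -0.3, 0], [0, 0, 0, 2.8, -3.2, -0.3, 0], [0, 0, 0, 2.8, -3.2, -0.1, 0], [0, 0, 0, 2.8, -3.2, -0.1, 0], [0, 0, 0, 2.8, -3.2, -0.1, 0], [0, 0, 0, 2.8, -3.2, -0.1, 0], [0, 0, 0, 2.8, -3.2, -0.1, 0]]]'

```text
time: 1.1
eef_pos: [0.3563, -0.2095, 0.2717]
tcp_rot: [180.0, 0.0, 16.8]
wrist_force: [1.2, -1.1, 0.5]
finger_gap: 0.0164
grasp_force: 0.0
```

```bash
python3 -c "
from g import *
rep(w([20,40,225]),RC)"
```

```text
t 1.1 p [ 0.3563 -0.2095  0.2717] cradle mm [ 301.2 -218.7   59. ] F [ 1.2 -1.1  0.5] gap 0.0164 gf 0.0
rotvec [-0.5234 -0.0125  0.0473] errC [-0.523 -0.013  0.047]
shift cm: now-axes [ 27.42 -31.36  -0.32] after-turn axes [ 25.87 -28.12 -16.6 ]
```

Request:
jog_arm --series '[[[0, 0, 0, 2.7, -3.1, 0, 0], [0, 0, 0, 2.7, -3.1, 0, 0], [0, 0, 0, 2.7, -3.1, 0, 0], [0, 0, 0, 2.7, -3.1, 0, 0], [0, 0, 0, 2.7, -3.1, 0, 0], [0, 0, 0, 2.7, -3.1, 0, 0], [0, 0, 0, 2.7, -3.1, 0, 0], [0, 0, 0, 2.7, -3.1, 0, 0], [0, 0, 0, 2.7, -3.1, 0, 0], [0, 0, 0, 2.7, -3.1, 0, 0]]]'

```text
time: 2.1
eef_pos: [0.5255, 0.1649, 0.2714]
tcp_rot: [180.0, 0.0, 16.7]
wrist_force: [0.6, -0.6, 0.2]
finger_gap: 0.0005
grasp_force: 0.0
```

Request:
jog_arm --series '[[[-0.105, -0.0025, 0.0095, 0, 0, 0, 0], [-0.105, -0.0025, 0.0095, 0, 0, 0, 0], [-0.105, -0.0025, 0.0095, 0, 0, 0, 0], [-0.105, -0.0025, 0.0095, 0, 0, 0, 0], [-0.105, -0.0025, 0.0095, 0, 0, 0, 0], [0, 0, 0, 0, 0, 0, 0], [0, 0, 0, 0, 0, 0, 0], [0, 0, 0, 0, 0, 0, 0], [0, 0, 0, 0, 0, 0, 0], [0, 0, 0, 0, 0, 0, 0]]]'

```text
time: 3.1
eef_pos: [0.5256, 0.1624, 0.2722]
tcp_rot: [150.0, -0.1, 13.9]
wrist_force: [0.1, -0.0, 0.6]
finger_gap: 0.0005
grasp_force: 0.0
```

```bash
python3 -c "
from g import *
rep(w([20,40,162]),RC)
cv2.imwrite('pics/c.png',cv2.resize(np.hstack([camera('scene')[90:250,200:360],camera('top')[100:260,100:260]]),None,fx=2.5,fy=2.5,interpolation=2))"
```

```text
t 3.1 p [0.5256 0.1624 0.2722] cradle mm [ 24.4  35.4 219.4] F [ 0.1 -0.   0.6] gap 0.0005 gf 0.0
rotvec [ 0.0007  0.0001 -0.0024] errC [ 0.001  0.    -0.002]
shift cm: now-axes [ 0.46 -0.45  5.74] after-turn axes [ 0.46 -0.44  5.74]
```

View pics/c.png

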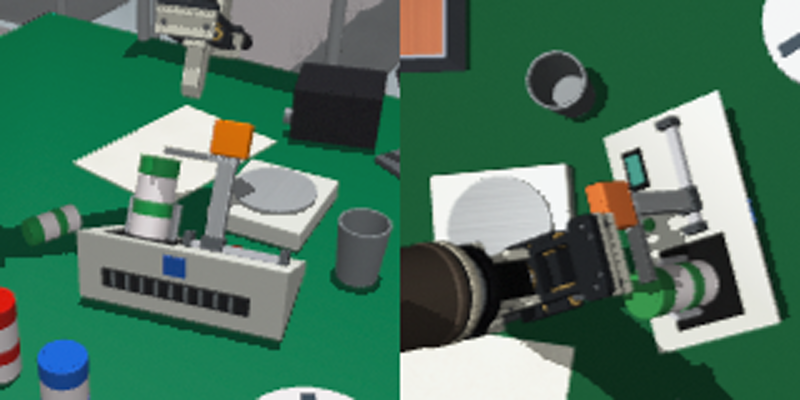

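The gripper is tilted correctly and sits short of the grip and above the bar, with its fingertips at about (190,90) in the left half. I'll lower it and start pushing.

Request:
jog_arm --series '[[[0, 0, 0, 0, -0.1, 1.2, 0], [0, 0, 0, 0, -0.1, 1.2, 0], [0, 0, 0, 0, -0.1, 1.2, 0], [0, 0, 0, 0, -0.1, 1.2, 0], [0, 0, 0, 0, -0.05, 0.9, 0], [0, 0, 0, 1, 0, 0, 0], [0, 0, 0, 1, 0, 0, 0], [0, 0, 0, 1, 0, 0, 0], [0, 0, 0, 1, 0, 0, 0], [0, 0, 0, 0, 0, 0, 0]]]'

```text
time: 4.2
eef_pos: [0.5715, 0.1498, 0.2202]
tcp_rot: [149.9, -0.1, 14.0]
wrist_force: [-0.0, 0.0, -0.3]
finger_gap: 0.0006
grasp_force: 0.0
```

Request:
jog_arm --series '[[[0, 0, 0, 0.7, 0, 0, 0], [0, 0, 0, 0.7, 0, 0, 0], [0, 0, 0, 0.7, 0, 0, 0], [0, 0, 0, 0.7, 0, 0, 0], [0, 0, 0, 0.7, 0, 0, 0], [0, 0, 0, 0.7, 0, 0, 0], [0, 0, 0, 0.7, 0, 0, 0], [0, 0, 0, 0.1, 0, 0, 0], [0, 0, 0, 0, 0, 0, 0], [0, 0, 0, 0, 0, 0, 0]]]'

```text
time: 5.2
eef_pos: [0.6188, 0.1611, 0.2202]
tcp_rot: [149.9, -0.0, 14.0]
wrist_force: [-0.1, -1.3, 0.2]
finger_gap: 0.0007
grasp_force: 0.0
```

```bash
python3 -c "
from g import *
rep()
for n in('scene',):print(blobs(camera(n),(7,200,150),(15,255,255)))"
```

```text
t 5.2 p [0.6188 0.1611 0.2202] cradle mm [ 18.9 125.6 162.5] F [-0.1 -1.3  0.2] gap 0.0007 gf 0.0
rotvec [0. 0. 0.] errC [ 0.002 -0.001 -0.   ]
[([304, 141, 16, 16, 202], [311.6, 148.4])]
```

Request:
jog_arm --series '[[[0, 0, 0, 0.2, 0, 0, 0], [0, 0, 0, 0.2, 0, 0, 0], [0, 0, 0, 0.2, 0, 0, 0], [0, 0, 0, 0.1, 0, 0, 0], [0, 0, 0, 0.1, 0, 0, 0], [0, 0, 0, 0, 0, 0, 0], [0, 0, 0, 0, 0, 0, 0], [0, 0, 0, 0, 0, 0, 0], [0, 0, 0, 0, 0, 0, 0], [0, 0, 0, 0, 0, 0, 0]]]'

```text
time: 6.25
eef_pos: [0.6264, 0.1633, 0.2201]
tcp_rot: [149.9, -0.0, 14.0]
wrist_force: [-1.7, -0.5, 0.3]
finger_gap: 0.0004
grasp_force: 0.3
```

```bash
python3 -c "
from g import *
rep()
for n in('scene',):print(blobs(camera(n),(7,200,150),(15,255,255)))"
```

```text
t 6.25 p [0.6264 0.1633 0.2201] cradle mm [ 18.7 133.5 162.5] F [-1.7 -0.5  0.3] gap 0.0004 gf 0.3
rotvec [0. 0. 0.] errC [ 0.001 -0.    -0.   ]
[([306, 141, 17, 16, 204], [313.9, 148.7])]
```

Still moving freely with no stop force yet, so I'll push a little further.

Request:
jog_arm --series '[[[0, 0, 0, 0.2, 0, 0, 0], [0, 0, 0, 0.2, 0, 0, 0], [0, 0, 0, 0.1, 0, 0, 0], [0, 0, 0, 0.1, 0, 0, 0], [0, 0, 0, 0, 0, 0, 0], [0, 0, 0, 0, 0, 0, 0], [0, 0, 0, 0, 0, 0, 0], [0, 0, 0, 0, 0, 0, 0], [0, 0, 0, 0, 0, 0, 0], [0, 0, 0, 0, 0, 0, 0]]]'

```text
time: 7.3
eef_pos: [0.6314, 0.1646, 0.2201]
tcp_rot: [149.9, 0.1, 14.0]
wrist_force: [-6.1, -0.6, 3.1]
finger_gap: 0.0005
grasp_force: 3.0
```

```bash
python3 -c "
from g import *
rep()"
```

```text
t 7.3 p [0.6314 0.1646 0.2201] cradle mm [ 18.6 138.6 162.6] F [-6.1 -0.6  3.1] gap 0.0005 gf 3.0
rotvec [0. 0. 0.] errC [0.002 0.001 0.   ]
```

Request:
jog_arm --series '[[[0, 0, 0, 0.1, 0, 0, 0], [0, 0, 0, 0.1, 0, 0, 0], [0, 0, 0, 0.1, 0, 0, 0], [0, 0, 0, 0.1, 0, 0, 0], [0, 0, 0, 0, 0, 0, 0], [0, 0, 0, 0, 0, 0, 0], [0, 0, 0, 0, 0, 0, 0], [0, 0, 0, 0, 0, 0, 0], [0, 0, 0, 0, 0, 0, 0], [0, 0, 0, 0, 0, 0, 0]]]'

```text
time: 8.3
eef_pos: [0.6316, 0.1646, 0.2201]
tcp_rot: [149.8, 0.5, 13.9]
wrist_force: [-24.8, -4.0, 11.2]
finger_gap: 0.0002
grasp_force: 12.4
```

```bash
python3 -c "
from g import *
rep()
for n in('scene',):print(blobs(camera(n),(7,200,150),(15,255,255)))"
```

```text
t 8.3 p [0.6316 0.1646 0.2201] cradle mm [ 18.6 138.9 162.5] F [-24.8  -4.   11.2] gap 0.0002 gf 12.4
rotvec [0. 0. 0.] errC [0.004 0.008 0.002]
[([307, 142, 17, 15, 204], [315.5, 148.9])]
```

Request:
jog_arm --series '[[[0, 0, 0, -0.5, 0, 0, 0], [0, 0, 0, -1, 0, -0.2, 0], [0, 0, 0, -2, -0.3, -0.1, 1], [0, 0, 0, -2, -0.3, 0, 1], [0, 0, 0, -2, -0.3, 0, 1], [0, 0, 0, -2, -0.3, 0, 1], [0, 0, 0, -2, -0.3, 0, 1], [0, 0, 0, -2, -0.4, 0, 1], [0, 0, 0, -0.8, 0, 0, 1], [0, 0, 0, 0, 0, 0, 1]]]'

```text
time: 9.35
eef_pos: [0.4926, 0.1486, 0.2136]
tcp_rot: [149.9, -0.1, 14.1]
wrist_force: [0.7, 0.4, 0.4]
finger_gap: 0.0597
grasp_force: 0.0
```

```bash
python3 -c "
from g import *
rep(w([0,0,92]),RC)
cv2.imwrite('pics/d.png',cv2.resize(np.hstack([camera('scene')[90:250,200:360],camera('top')[100:260,100:260]]),None,fx=2.5,fy=2.5,interpolation=2))"
```

```text
t 9.35 p [0.4926 0.1486 0.2136] cradle mm [-2.00e-01  1.00e-01  1.66e+02] F [0.7 0.4 0.4] gap 0.0597 gf 0.0
rotvec [ 0.0015 -0.0015  0.0004] errC [ 0.001 -0.001  0.   ]
shift cm: now-axes [-0.02  0.01  7.4 ] after-turn axes [-0.01  0.02  7.4 ]
```

View pics/d.png

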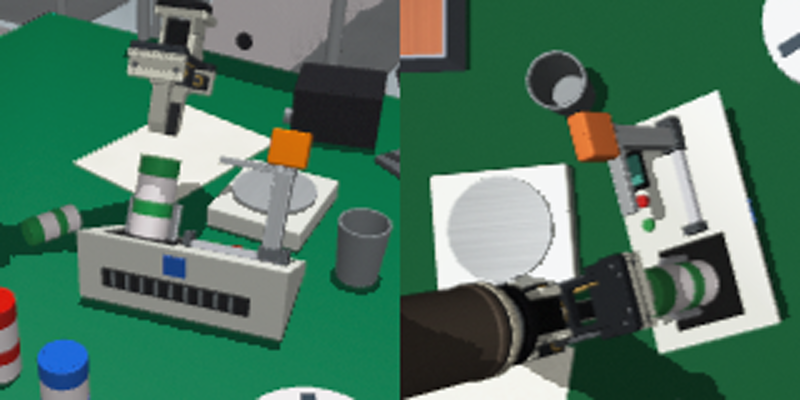

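The lock is open, with its column at the rail end near (670,130) in the right half, and the gripper sits coaxial above the green jar at about (160,150) in the left half. Descending and closing.

Request:
jog_arm --series '[[[0, 0, 0, 0, 0, 0, 1], [0, 0, 0, 0, 0, 0, 1], [0, 0, 0, 0, 0, 0, 1], [0, 0, 0, 0, 0, 1.2, 1], [0, 0, 0, 0, 0, 1.2, 1], [0, 0, 0, 0, 0, 1.2, 1], [0, 0, 0, 0, 0, 1.2, 1], [0, 0, 0, 0, 0, 1.2, 1], [0, 0, 0, 0, 0, 1, 1], [0, 0, 0, 0, 0, 0.4, 1]]]'

```text
time: 10.45
eef_pos: [0.5016, 0.1115, 0.1481]
tcp_rot: [149.9, 0.1, 14.0]
wrist_force: [-0.2, -0.0, 0.1]
finger_gap: 0.0921
grasp_force: 0.0
```

Request:
jog_arm --series '[[[0, 0, 0, 0, 0, 0, 1], [0, 0, 0, 0, 0, 0, 0.5], [0, 0, 0, 0, 0, 0, 0.5], [0, 0, 0, 0, 0, 0, 0.5], [0, 0, 0, 0, 0, 0, 0.5], [0, 0, 0, 0, 0, 0, 0.5], [0, 0, 0, 0, 0, 0, 0.5], [0, 0, 0, 0, 0, 0, 0.5], [0, 0, 0, 0, 0, 0, 0.5], [0, 0, 0, 0, 0, 0, 0.5]]]'

```text
time: 11.45
eef_pos: [0.5019, 0.1129, 0.1492]
tcp_rot: [149.9, -0.0, 14.0]
wrist_force: [-0.4, 1.5, 1.3]
finger_gap: 0.0559
grasp_force: 30.0
```

```bash
python3 -c "
from g import *
rep()"
```

```text
t 11.45 p [0.5019 0.1129 0.1492] cradle mm [-0.5  0.4 91.7] F [-0.4  1.5  1.3] gap 0.0559 gf 30.0
rotvec [0. 0. 0.] errC [ 0.001 -0.001  0.   ]
```

Request:
jog_arm --series '[[[0, 0, 0, 0, 0, -0.5, 0.5], [0, 0, 0, 0, 0, -1.0, 0.5], [0, 0, 0, 0, 0, -1.5, 0.5], [0, 0, 0, 0, 0, -1.5, 0.5], [0, 0, 0, 0, 0, -1.5, 0.5], [0, 0, 0, 0, 0, -1.5, 0.5], [0, 0, 0, 0, 0, -1.5, 0.5], [0, 0, 0, 0, 0, -1.0, 0.5], [0, 0, 0, 0, 0, -0.5, 0.5], [0, 0, 0, 0, 0, 0, 0.5]]]'

```text
time: 12.45
eef_pos: [0.4892, 0.1641, 0.2404]
tcp_rot: [149.9, -0.1, 14.0]
wrist_force: [0.7, 0.2, -5.3]
finger_gap: 0.0556
grasp_force: 30.0
```

Request:
jog_arm --series '[[[0.05, 0, 0, 0, 0, 0, 0.5], [0.075, 0, 0, 0, 0, 0, 0.5], [0.075, 0, 0, 0, 0, 0, 0.5], [0.075, 0, 0, 0, 0, 0, 0.5], [0.075, 0, 0, 0, 0, 0, 0.5], [0.075, 0, 0, 0, 0, 0, 0.5], [0.075, 0, 0, 0, 0, 0, 0.5], [0.025, 0, 0, 0, 0, 0, 0.5], [0, 0, 0, 0, 0, 0, 0.5], [0, 0, 0, 0, 0, 0, 0.5]]]'

```text
time: 13.45
eef_pos: [0.4887, 0.1635, 0.2396]
tcp_rot: [179.9, 0.1, 14.0]
wrist_force: [0.6, -0.3, -5.1]
finger_gap: 0.0555
grasp_force: 30.0
```

```bash
python3 -c "
from g import *
rep(np.array([.586,.312,.047+.0917]),RU)"
```

```text
t 13.45 p [0.4887 0.1635 0.2396] cradle mm [-6.000e-01 -1.000e-01  1.962e+02] F [ 0.6 -0.3 -5.1] gap 0.0555 gf 30.0
rotvec [0.0017 0.0009 0.0002] errC [-0.522  0.001  0.   ]
shift cm: now-axes [ 13.04 -12.07  10.06] after-turn axes [ 13.03 -12.06  10.09]
```

Request:
jog_arm --series '[[[0, 0, 0, 0.8, -0.7, 0, 0.5], [0, 0, 0, 1.5, -1.4, 0, 0.5], [0, 0, 0, 2, -1.9, 0, 0.5], [0, 0, 0, 2, -1.9, 0, 0.5], [0, 0, 0, 2, -1.9, 0, 0.5], [0, 0, 0, 2, -1.9, 0, 0.5], [0, 0, 0, 1.5, -1.4, 0, 0.5], [0, 0, 0, 0.9, -0.7, 0, 0.5], [0, 0, 0, 0.3, -0.3, 0, 0.5], [0, 0, 0, 0, 0, 0, 0.5]]]'

```text
time: 14.45
eef_pos: [0.5857, 0.3129, 0.2396]
tcp_rot: [180.0, 0.0, 14.0]
wrist_force: [-0.3, -0.2, -5.7]
finger_gap: 0.0558
grasp_force: 30.0
```

Request:
jog_arm --series '[[[0, 0, 0, 0, 0, 0.5, 0.5], [0, 0, 0, 0, 0, 1, 0.5], [0, 0, 0, 0, 0, 1.5, 0.5], [0, 0, 0, 0, 0, 1.5, 0.5], [0, 0, 0, 0, 0, 1.5, 0.5], [0, 0, 0, 0, 0, 1, 0.5], [0, 0, 0, 0, 0, 1, 0.5], [0, 0, 0, 0, 0, 0.5, 0.5], [0, 0, 0, 0, 0, 0.5, 0.5], [0, 0, 0, 0, 0, 0, 0.5]]]'

```text
time: 15.45
eef_pos: [0.5859, 0.3124, 0.1496]
tcp_rot: [180.0, 0.0, 14.0]
wrist_force: [0.1, 0.0, -4.8]
finger_gap: 0.0557
grasp_force: 30.0
```

```bash
python3 -c "
from g import *
rep(np.array([.586,.312,.045+.0917]),RU)
cv2.imwrite('pics/e.png',cv2.resize(np.hstack([camera('scene')[90:250,230:390],camera('top')[100:260,80:240]]),None,fx=2.5,fy=2.5,interpolation=2))"
```

```text
t 15.45 p [0.5859 0.3124 0.1496] cradle mm [-150.3  130.2  178.7] F [ 0.1  0.  -4.8] gap 0.0557 gf 30.0
rotvec [0.0003 0.0002 0.0001] errC [-0.523  0.     0.   ]
shift cm: now-axes [-0.    0.04  1.29] after-turn axes [-0.    0.04  1.29]
```

View pics/e.png

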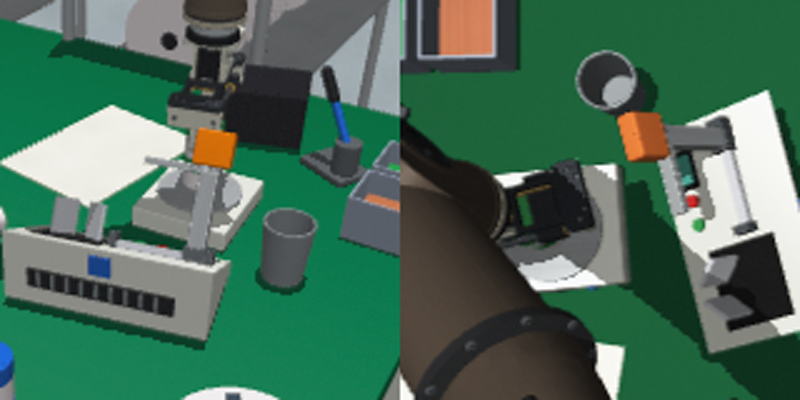

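The gripper with the jar is over the pan, at about (550,215) in the right half, and clear of the lock grip at (642,137). Next is the final lowering.

Request:
jog_arm --series '[[[0, 0, 0, 0, 0, 0.3, 0.5], [0, 0, 0, 0, 0, 0.3, 0.5], [0, 0, 0, 0, 0, 0.2, 0.5], [0, 0, 0, 0, 0, 0.1, 0.5], [0, 0, 0, 0, 0, 0.1, 0.5], [0, 0, 0, 0, 0, 0.1, 0.5], [0, 0, 0, 0, 0, 0.1, 0.5], [0, 0, 0, 0, 0, 0, 0.5], [0, 0, 0, 0, 0, 0, 0.5], [0, 0, 0, 0, 0, 0, 0.5]]]'

```text
time: 16.55
eef_pos: [0.5861, 0.3124, 0.1381]
tcp_rot: [180.0, -0.0, 14.0]
wrist_force: [0.4, -0.3, -4.9]
finger_gap: 0.0558
grasp_force: 30.0
```

Not touching yet.

Request:
jog_arm --series '[[[0, 0, 0, 0, 0, 0.1, 0.5], [0, 0, 0, 0, 0, 0.1, 0.5], [0, 0, 0, 0, 0, 0, 0.5], [0, 0, 0, 0, 0, 0, 0.5], [0, 0, 0, 0, 0, 0, 0.5], [0, 0, 0, 0, 0, 0, 0.5], [0, 0, 0, 0, 0, 0, 0.5], [0, 0, 0, 0, 0, 0, 0.5], [0, 0, 0, 0, 0, 0, 0.5], [0, 0, 0, 0, 0, 0, 0.5]]]'

```text
time: 17.55
eef_pos: [0.5862, 0.3125, 0.137]
tcp_rot: [180.0, -0.1, 14.0]
wrist_force: [-3.8, -2.6, 6.2]
finger_gap: 0.0557
grasp_force: 30.0
```

Request:
jog_arm --series '[[[0, 0, 0, 0, 0, 0, 0.7], [0, 0, 0, 0, 0, 0, 1], [0, 0, 0, 0, 0, 0, 1], [0, 0, 0, 0, 0, 0, 1], [0, 0, 0, 0, 0, 0, 1], [0, 0, 0, 0, 0, 0, 1], [0, 0, 0, 0, 0, -0.5, 1], [0, 0, 0, 0, 0, -1, 1], [0, 0, 0, 0, 0, -2, 1], [0, 0, 0, 0, 0, -3, 1]]]'

```text
time: 18.55
eef_pos: [0.5854, 0.3119, 0.2011]
tcp_rot: [180.0, 0.1, 14.0]
wrist_force: [0.1, -0.1, 0.2]
finger_gap: 0.092
grasp_force: 0.0
```

Request:
jog_arm --series '[[[0, 0, 0, 0, 0, -3, 1], [0, 0, 0, 0, 0, -3, 1], [0, 0, 0, 0, 1, -1, 1], [0, 0, 0, 0, 2, 0, 1], [0, 0, 0, 0, 4, 0, 1], [0, 0, 0, 0, 4.5, 0, 1], [0, 0, 0, 0, 4.5, 0, 1], [0, 0, 0, 0, 4.5, 0, 1], [0, 0, 0, 0, 4.5, 0, 1], [0, 0, 0, 0, 4.5, 0, 1]]]'

```text
time: 19.55
eef_pos: [0.6573, 0.0235, 0.2711]
tcp_rot: [180.0, -0.0, 14.0]
wrist_force: [0.8, -0.4, -0.3]
finger_gap: 0.0918
grasp_force: 0.0
```

```bash
python3 -c "
from g import *
rep(np.array([.589,-.223,.2]),RU)
cv2.imwrite('pics/f.png',cv2.resize(np.hstack([camera('scene')[90:290,190:390],camera('top')[100:300,100:300]]),None,fx=2,fy=2,interpolation=2))"
```

```text
t 19.55 p [0.6573 0.0235 0.2711] cradle mm [168.1 129.6 135.2] F [ 0.8 -0.4 -0.3] gap 0.0918 gf 0.0
rotvec [ 0.0005 -0.     -0.0004] errC [-0.523  0.    -0.   ]
shift cm: now-axes [-12.58  22.27   7.12] after-turn axes [-12.58  22.27   7.11]
```

View pics/f.png

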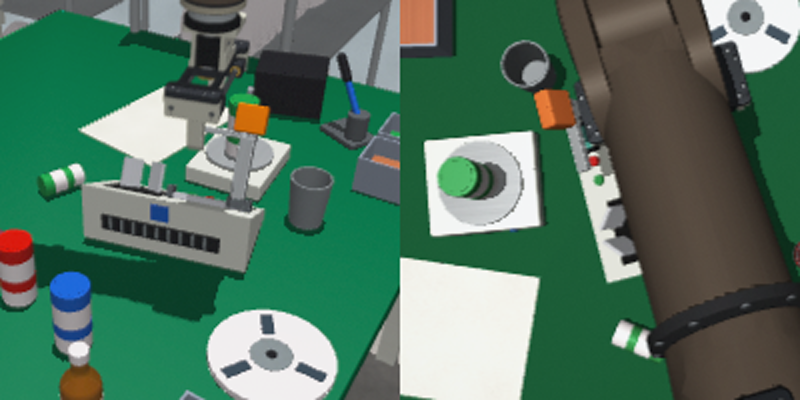

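The green jar stands upright on the pan, with its lid at (460,178) in the right half, and the grip is still open. Now I'll refine the blue jar's position and check its clearance to the bottle.

Run:
```python
from g import *
im=cv2.imread("pics/top0.png");sc=cv2.imread("pics/scene0.png")
print("cap blobs",[b for b in blobs(im,(0,0,190),(180,60,255),20) if 340<b[1][0]<370], [b for b in blobs(sc,(0,0,190),(180,60,255),15) if 215<b[1][0]<245])
for n,uv in(("top",(361,144)),("scene",(229.5,264))):print(onz(n,uv,.15))
# blue bright top face only
for n,i in(("top",im),("scene",sc)):
    for v in(150,180,210):print(n,v,[(b,onz(n,b[1],.11).round(4)) for b in blobs(i,(105,150,v),(125,255,255)) if 210<b[1][0]<330])
B=np.array([.589,-.223,0])
for X in(onz("top",(361,144),.15),onz("scene",(229.5,264),.15)):print("bottle in tool axes",RU.T@(X-B))
```

```text
cap blobs [([357, 140, 9, 8, 56], [361.1, 143.3])] [([224, 172, 8, 7, 36], [227.9, 174.8]), ([215, 175, 8, 7, 43], [218.8, 177.8]), ([235, 181, 10, 3, 19], [239.4, 181.8]), ([224, 261, 11, 8, 68], [228.7, 264.2])]
[ 0.69167955 -0.33992369  0.15      ]
[ 0.69806263 -0.33940086  0.15      ]
top 150 [(([310, 174, 19, 18, 281], [318.7, 182.5]), array([ 0.5903, -0.2242,  0.11  ]))]
top 180 [(([310, 174, 18, 18, 267], [318.6, 182.4]), array([ 0.5906, -0.2239,  0.11  ]))]
top 210 [(([310, 174, 18, 18, 251], [318.6, 182.4]), array([ 0.5906, -0.2239,  0.11  ]))]
scene 150 [(([215, 226, 20, 14, 217], [224.5, 232.5]), array([ 0.5944, -0.2262,  0.11  ]))]
scene 180 [(([215, 226, 20, 14, 212], [224.5, 232.4]), array([ 0.5942, -0.2259,  0.11  ]))]
scene 210 [(([215, 226, 20, 13, 190], [224.7, 232.1]), array([ 0.5939, -0.2246,  0.11  ]))]
bottle in tool axes [ 0.07136414  0.13828014 -0.15      ]
bottle in tool axes [ 0.07768426  0.1393161  -0.15      ]
```

Request:
jog_arm --series '[[[0, 0, 0, -1, 1.8, 0, 1], [0, 0, 0, -2, 3.6, 0, 1], [0, 0, 0, -2.3, 4.2, 0, 1], [0, 0, 0, -2.3, 4.2, 0, 1], [0, 0, 0, -2.3, 4.2, 0, 1], [0, 0, 0, -1.5, 2.8, 0, 1], [0, 0, 0, -0.9, 1.6, 1, 1], [0, 0, 0, 0, 0, 2, 1], [0, 0, 0, 0, 0, 2, 1], [0, 0, 0, 0, 0, 2, 1]]]'

```text
time: 20.65
eef_pos: [0.592, -0.2198, 0.1996]
tcp_rot: [-179.9, -0.0, 14.0]
wrist_force: [0.5, -0.1, 0.3]
finger_gap: 0.0916
grasp_force: 0.0
```

```bash
python3 -c "
from g import *
rep(np.array([.592,-.224,.092]),RU)"
```

```text
t 20.65 p [ 0.592  -0.2198  0.1996] cradle mm [323.1   7.5 -36.9] F [ 0.5 -0.1  0.3] gap 0.0916 gf 0.0
rotvec [-0.0009 -0.0002  0.001 ] errC [-0.525 -0.     0.001]
shift cm: now-axes [-0.1   0.42 10.76] after-turn axes [-0.1   0.41 10.76]
```

Request:
jog_arm --series '[[[0, 0, 0, -0.1, 0.3, 0, 1], [0, 0, 0, 0, 0, 1, 1], [0, 0, 0, 0, 0, 1.5, 1], [0, 0, 0, 0, 0, 1.8, 1], [0, 0, 0, 0, 0, 1.8, 1], [0, 0, 0, 0, 0, 1.8, 1], [0, 0, 0, 0, 0, 1.5, 1], [0, 0, 0, 0, 0, 1, 1], [0, 0, 0, 0, 0, 0.4, 1], [0, 0, 0, 0, 0, 0, 1]]]'

```text
time: 21.65
eef_pos: [0.5919, -0.224, 0.0928]
tcp_rot: [-180.0, 0.0, 14.0]
wrist_force: [-0.4, -0.5, -0.1]
finger_gap: 0.0918
grasp_force: 0.0
```

Request:
jog_arm --series '[[[0, 0, 0, 0, 0, 0, 0.5], [0, 0, 0, 0, 0, 0, 0.5], [0, 0, 0, 0, 0, 0, 0.5], [0, 0, 0, 0, 0, 0, 0.5], [0, 0, 0, 0, 0, 0, 0.5], [0, 0, 0, 0, 0, 0, 0.5], [0, 0, 0, 0, 0, 0, 0.5], [0, 0, 0, 0, 0, 0, 0.5], [0, 0, 0, 0, 0, 0, 0.5], [0, 0, 0, 0, 0, 0, 0.5]]]'

```text
time: 22.65
eef_pos: [0.592, -0.224, 0.0933]
tcp_rot: [180.0, -0.0, 14.0]
wrist_force: [-1.8, 1.6, 3.1]
finger_gap: 0.056
grasp_force: 30.0
```

```bash
python3 -c "
from g import *
rep(w([0,0,215]),RC)"
```

```text
t 22.65 p [ 0.592  -0.224   0.0933] cradle mm [ 273.5    6.5 -131.1] F [-1.8  1.6  3.1] gap 0.056 gf 30.0
rotvec [-5.234e-01 -5.000e-04 -1.000e-04] errC [-0.523 -0.    -0.   ]
shift cm: now-axes [ -0.64 -40.99 -16.3 ] after-turn axes [ -0.65 -27.35 -34.61]
```

Request:
jog_arm --series '[[[0, 0, 0, 0, 0, -0.5, 0.5], [0, 0, 0, 0, 0, -1, 0.5], [0, 0, 0, 0, 0, -2, 0.5], [0, 0, 0, 0, 0, -3, 0.5], [0, 0, 0, 0, 0, -3, 0.5], [0, 0, 0, 0, 0, -3, 0.5], [0, 0, 0, -0.1, -1, -2.5, 0.5], [0, 0, 0, -0.1, -2, -1.3, 0.5], [0, 0, 0, -0.1, -3, 0, 0.5], [0, 0, 0, -0.1, -3, 0, 0.5]]]'

```text
time: 23.65
eef_pos: [0.5652, -0.1358, 0.2561]
tcp_rot: [-180.0, 0.0, 14.0]
wrist_force: [1.1, 0.9, -4.9]
finger_gap: 0.0558
grasp_force: 30.0
```

Request:
jog_arm --series '[[[0, 0, 0, -0.1, -4, 0, 0.5], [0, 0, 0, -0.1, -4, 0, 0.5], [0, 0, 0, -0.1, -4, 0, 0.5], [0, 0, 0, 0, -4, 0, 0.5], [0, 0, 0, 0, -4, 0, 0.5], [0, 0, 0, 0, -4, 0, 0.5], [0, 0, 0, 0, -4, 0, 0.5], [0, 0, 0, 0, -2.5, 0, 0.5], [0, 0, 0, 0, -1, 0, 0.5], [0, 0, 0, 0, -0.5, 0, 0.5]]]'

```text
time: 24.65
eef_pos: [0.4846, 0.1733, 0.2557]
tcp_rot: [180.0, 0.0, 14.1]
wrist_force: [-0.4, -1.3, -4.8]
finger_gap: 0.056
grasp_force: 30.0
```

Request:
jog_arm --series '[[[-0.05, 0, 0, 0, 0, 0, 0.5], [-0.075, 0, 0, 0, 0, 0, 0.5], [-0.075, 0, 0, 0, 0, 0, 0.5], [-0.075, 0, 0, 0, 0, 0, 0.5], [-0.075, 0, 0, 0, 0, 0, 0.5], [-0.075, 0, 0, 0, 0, 0, 0.5], [-0.075, 0, 0, 0, 0, 0, 0.5], [-0.025, 0, 0, 0, 0, 0, 0.5], [0, 0, 0, 0, 0, 0, 0.5], [0, 0, 0, 0, 0, 0, 0.5]]]'

```text
time: 25.65
eef_pos: [0.4862, 0.1714, 0.256]
tcp_rot: [150.0, -0.0, 13.9]
wrist_force: [-0.8, 0.4, -4.8]
finger_gap: 0.0553
grasp_force: 30.0
```

```bash
python3 -c "
from g import *
rep(w([2,0,150]),RC)
cv2.imwrite('pics/i.png',cv2.resize(np.hstack([camera('scene')[90:250,200:360],camera('top')[100:260,100:260]]),None,fx=2.5,fy=2.5,interpolation=2))"
```

```text
t 25.65 p [0.4862 0.1714 0.256 ] cradle mm [  0.5  -0.6 214.5] F [-0.8  0.4 -4.8] gap 0.0553 gf 30.0
rotvec [ 0.0003  0.0006 -0.0013] errC [ 0.     0.001 -0.001]
shift cm: now-axes [0.06 0.15 6.45] after-turn axes [0.06 0.15 6.45]
```

View pics/i.png

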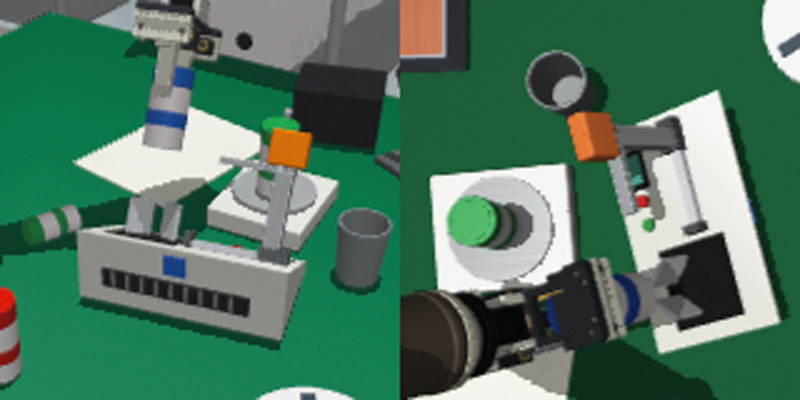

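The blue jar hangs coaxially above the empty V, at about (165,110) in the left half. I'll lower it 2.5 mm off the V.

Request:
jog_arm --series '[[[0, 0, 0, 0.06, 0.2, 0.5, 0.5], [0, 0, 0, 0, 0, 1.5, 0.5], [0, 0, 0, 0, 0, 1.5, 0.5], [0, 0, 0, 0, 0, 1.5, 0.5], [0, 0, 0, 0, 0, 1.5, 0.5], [0, 0, 0, 0, 0, 1.5, 0.5], [0, 0, 0, 0, 0, 1, 0.5], [0, 0, 0, 0, 0, 1, 0.5], [0, 0, 0, 0, 0, 0.6, 0.5], [0, 0, 0, 0, 0, 0, 0.5]]]'

```text
time: 26.75
eef_pos: [0.4997, 0.1184, 0.1647]
tcp_rot: [149.9, 0.0, 14.0]
wrist_force: [0.3, 0.2, -4.6]
finger_gap: 0.0562
grasp_force: 30.0
```

Request:
jog_arm --series '[[[0, 0, 0, 0, 0, 0.2, 0.5], [0, 0, 0, 0, 0, 0.2, 0.5], [0, 0, 0, 0, 0, 0.2, 0.5], [0, 0, 0, 0, 0, 0.2, 0.5], [0, 0, 0, 0, 0, 0.1, 0.5], [0, 0, 0, 0, 0, 0.1, 0.5], [0, 0, 0, 0, 0, 0.1, 0.5], [0, 0, 0, 0, 0, 0, 0.5], [0, 0, 0, 0, 0, 0, 0.5], [0, 0, 0, 0, 0, 0, 0.5]]]'

```text
time: 27.75
eef_pos: [0.5012, 0.1137, 0.1558]
tcp_rot: [149.9, -0.0, 14.0]
wrist_force: [-0.7, -0.9, -4.8]
finger_gap: 0.0557
grasp_force: 30.0
```

```bash
python3 -c "
from g import *
rep(w([0,0,93]),RC)"
```

```text
t 27.75 p [0.5012 0.1137 0.1558] cradle mm [ 2. -0. 98.] F [-0.7 -0.9 -4.8] gap 0.0557 gf 30.0
rotvec [ 0.0015 -0.0003 -0.0001] errC [ 0.001 -0.    -0.   ]
shift cm: now-axes [ 0.   -0.2   0.49] after-turn axes [ 0.  -0.2  0.5]
```

Request:
jog_arm --series '[[[0, 0, 0, 0, 0, 0.1, 0.5], [0, 0, 0, 0, 0, 0.1, 0.5], [0, 0, 0, 0, 0, 0.1, 0.5], [0, 0, 0, 0, 0, 0.1, 0.5], [0, 0, 0, 0, 0, 0.1, 0.5], [0, 0, 0, 0, 0, 0, 0.5], [0, 0, 0, 0, 0, 0, 0.5], [0, 0, 0, 0, 0, 0, 0.5], [0, 0, 0, 0, 0, 0, 0.5], [0, 0, 0, 0, 0, 0, 0.5]]]'

```text
time: 28.75
eef_pos: [0.5018, 0.1113, 0.1516]
tcp_rot: [149.9, -0.0, 14.0]
wrist_force: [-0.7, 1.6, -1.4]
finger_gap: 0.0555
grasp_force: 30.0
```

```bash
python3 -c "
from g import *
rep(w([0,0,93]),RC)"
```

```text
t 28.75 p [0.5018 0.1113 0.1516] cradle mm [ 2.   0.  93.1] F [-0.7  1.6 -1.4] gap 0.0555 gf 30.0
rotvec [ 0.0015 -0.0005 -0.0002] errC [ 0.001 -0.001 -0.   ]
shift cm: now-axes [-0.   -0.2   0.01] after-turn axes [-0.   -0.2   0.01]
```

Request:
jog_arm --series '[[[0, 0, 0, 0, -0.1, 0.05, 0.5], [0, 0, 0, 0, -0.1, 0.05, 0.5], [0, 0, 0, 0, -0.05, 0, 0.5], [0, 0, 0, 0, 0, 0, 0.5], [0, 0, 0, 0, 0, 0, 0.5], [0, 0, 0, 0, 0, 0, 0.5], [0, 0, 0, 0, 0, 0, 0.5], [0, 0, 0, 0, 0, 0, 0.5], [0, 0, 0, 0, 0, 0, 0.5], [0, 0, 0, 0, 0, 0, 0.5]]]'

```text
time: 29.75
eef_pos: [0.5019, 0.1117, 0.1513]
tcp_rot: [149.7, -0.1, 13.9]
wrist_force: [-4.0, -0.4, 15.8]
finger_gap: 0.0557
grasp_force: 30.0
```

```bash
python3 -c "
from g import *
rep(w([0,0,93]),RC)"
```

```text
t 29.75 p [0.5019 0.1117 0.1513] cradle mm [ 1.5  0.2 93. ] F [-4.  -0.4 15.8] gap 0.0557 gf 30.0
rotvec [ 0.0049 -0.001  -0.0017] errC [ 0.005 -0.001 -0.002]
shift cm: now-axes [-0.02 -0.15 -0.  ] after-turn axes [-0.02 -0.15 -0.  ]
```

Request:
jog_arm --series '[[[0, 0, 0, 0, 0, 0, 0.7], [0, 0, 0, 0, 0, 0, 1], [0, 0, 0, 0, 0, 0, 1], [0, 0, 0, 0, 0, 0, 1], [0, 0, 0, 0, 0, 0, 1], [0, 0, 0, 0, 0, 0, 1], [0, 0, 0, 0, 0, -0.5, 1], [0, 0, 0, 0, 0, -1, 1], [0, 0, 0, 0, 0, -2, 1], [0, 0, 0, 0, 0, -2, 1]]]'

```text
time: 30.75
eef_pos: [0.4944, 0.1402, 0.198]
tcp_rot: [149.9, -0.0, 14.0]
wrist_force: [0.6, 0.9, 0.1]
finger_gap: 0.0918
grasp_force: 0.0
```

Request:
jog_arm --series '[[[0, 0, 0, 0, 0, -2.5, 1], [0, 0, 0, 0, 0, -3, 0], [0, 0, 0, 0, 0, -3, 0], [0, 0, 0, 0, 0, -2, 0], [0, 0, 0, 0, 0, 0, 0], [0, 0, 0, 0, 0, 0, 0], [0, 0, 0, 0, 0, 0, 0], [0, 0, 0, 0, 0, 0, 0], [0, 0, 0, 0, 0, 0, 0], [0, 0, 0, 0, 0, 0, 0]]]'

```text
time: 31.75
eef_pos: [0.4819, 0.1902, 0.2874]
tcp_rot: [149.9, 0.0, 14.0]
wrist_force: [-0.2, 0.6, -0.5]
finger_gap: 0.0247
grasp_force: 0.0
```

```bash
python3 -c "
from g import *
rep(w([20,225,255]),RC)
cv2.imwrite('pics/j.png',cv2.resize(np.hstack([camera('scene')[90:250,200:360],camera('top')[100:260,100:260]]),None,fx=2.5,fy=2.5,interpolation=2))"
```

```text
t 31.75 p [0.4819 0.1902 0.2874] cradle mm [-6.000e-01 -2.000e-01  2.514e+02] F [-0.2  0.6 -0.5] gap 0.0247 gf 0.0
rotvec [ 0.0019  0.0006 -0.0002] errC [ 0.002  0.001 -0.   ]
shift cm: now-axes [22.52  2.05 -0.37] after-turn axes [22.52  2.06 -0.36]
```

View pics/j.png

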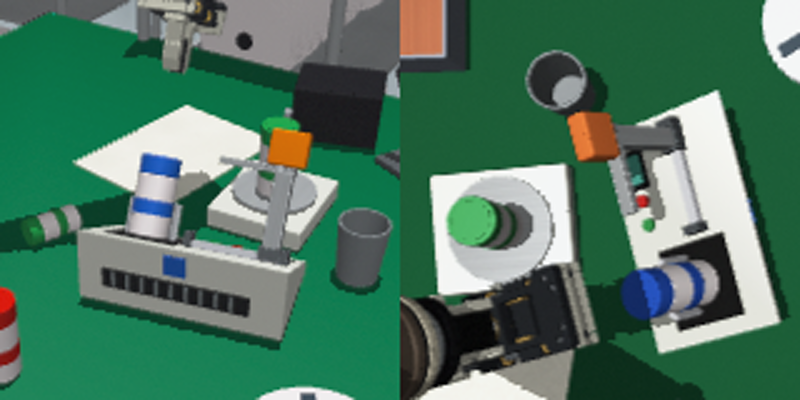

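The blue jar is seated like the green one was, with its lid at (647,292) in the right half, and it has been released. Now I'll go over to the far side of the grip.

Request:
jog_arm --series '[[[0, 0, 0, 1.5, 0.1, 0, 0], [0, 0, 0, 3, 0.3, 0, 0], [0, 0, 0, 3, 0.3, 0, 0], [0, 0, 0, 3, 0.3, 0, 0], [0, 0, 0, 3, 0.3, 0, 0], [0, 0, 0, 3, 0.3, 0, 0], [0, 0, 0, 3, 0.3, 0, 0], [0, 0, 0, 2, 0.1, 0, 0], [0, 0, 0, 1, 0, 0, 0], [0, 0, 0, 0, 0, 0, 0]]]'

```text
time: 32.85
eef_pos: [0.7053, 0.228, 0.2967]
tcp_rot: [149.9, 0.0, 13.9]
wrist_force: [0.1, -0.3, -0.5]
finger_gap: 0.0005
grasp_force: 0.0
```

Request:
jog_arm --series '[[[0, 0, 0, 0, 0, 1, 0], [0, 0, 0, 0, 0, 1.5, 0], [0, 0, 0, 0, 0, 1.5, 0], [0, 0, 0, 0, 0, 1.5, 0], [0, 0, 0, 0, 0, 1.5, 0], [0, 0, 0, 0, 0, 1, 0], [0, 0, 0, 0, 0, 0.7, 0], [0, 0, 0, 0, 0, 0, 0], [0, 0, 0, 0, 0, 0, 0], [0, 0, 0, 0, 0, 0, 0]]]'

```text
time: 33.85
eef_pos: [0.7151, 0.1867, 0.2232]
tcp_rot: [150.0, -0.1, 14.0]
wrist_force: [0.0, 0.3, 1.1]
finger_gap: 0.0005
grasp_force: 0.0
```

```bash
python3 -c "
from g import *
rep(w([20,125,162]),RC)"
```

```text
t 33.85 p [0.7151 0.1867 0.2232] cradle mm [ 19.2 225.2 165.9] F [0.  0.3 1.1] gap 0.0005 gf 0.0
rotvec [ 0.0009 -0.0014 -0.0002] errC [ 0.001 -0.001 -0.   ]
shift cm: now-axes [-10.02   0.08   0.37] after-turn axes [-10.02   0.08   0.39]
```

Request:
jog_arm --series '[[[0, 0, 0, -0.5, 0, 0.3, 0], [0, 0, 0, -0.7, 0, 0, 0], [0, 0, 0, -0.7, 0, 0, 0], [0, 0, 0, -0.7, 0, 0, 0], [0, 0, 0, -0.7, 0, 0, 0], [0, 0, 0, -0.7, 0, 0, 0], [0, 0, 0, -0.7, 0, 0, 0], [0, 0, 0, -0.7, 0, 0, 0], [0, 0, 0, -0.5, 0, 0, 0], [0, 0, 0, -0.1, 0, 0, 0]]]'

```text
time: 34.85
eef_pos: [0.6566, 0.17, 0.2202]
tcp_rot: [149.9, -0.0, 14.0]
wrist_force: [3.0, 2.9, -1.7]
finger_gap: 0.0002
grasp_force: 1.5
```

Request:
jog_arm --series '[[[0, 0, 0, -0.6, 0, 0, 0], [0, 0, 0, -0.6, 0, 0, 0], [0, 0, 0, -0.6, 0, 0, 0], [0, 0, 0, -0.6, 0, 0, 0], [0, 0, 0, -0.6, 0, 0, 0], [0, 0, 0, -0.4, 0, 0, 0], [0, 0, 0, -0.2, 0, 0, 0], [0, 0, 0, -0.2, 0, 0, 0], [0, 0, 0, 0, 0, 0, 0], [0, 0, 0, 0, 0, 0, 0]]]'

```text
time: 35.85
eef_pos: [0.6201, 0.1602, 0.2199]
tcp_rot: [149.9, 0.0, 14.0]
wrist_force: [1.2, 0.5, 0.6]
finger_gap: 0.0004
grasp_force: 0.5
```

```bash
python3 -c "
from g import *
rep()
print(blobs(camera('scene'),(7,200,150),(15,255,255)))"
```

```text
t 35.85 p [0.6201 0.1602 0.2199] cradle mm [ 19.8 126.6 161.6] F [1.2 0.5 0.6] gap 0.0004 gf 0.5
rotvec [0. 0. 0.] errC [ 0.002  0.001 -0.   ]
[([283, 138, 15, 15, 172], [289.7, 145.0])]
```

Request:
jog_arm --series '[[[0, 0, 0, -0.3, 0, 0, 0], [0, 0, 0, -0.3, 0, 0, 0], [0, 0, 0, -0.2, 0, 0, 0], [0, 0, 0, -0.1, 0, 0, 0], [0, 0, 0, -0.1, 0, 0, 0], [0, 0, 0, 0, 0, 0, 0], [0, 0, 0, 0, 0, 0, 0], [0, 0, 0, 0, 0, 0, 0], [0, 0, 0, 0, 0, 0, 0], [0, 0, 0, 0, 0, 0, 0]]]'

```text
time: 36.9
eef_pos: [0.614, 0.1587, 0.22]
tcp_rot: [150.0, -0.4, 14.1]
wrist_force: [20.0, 3.4, -9.6]
finger_gap: 0.0004
grasp_force: 10.1
```

Request:
jog_arm --series '[[[0, 0, 0, -0.1, 0, 0, 0], [0, 0, 0, -0.1, 0, 0, 0], [0, 0, 0, -0.1, 0, 0, 0], [0, 0, 0, 0, 0, 0, 0], [0, 0, 0, 0, 0, 0, 0], [0, 0, 0, 0, 0, 0, 0], [0, 0, 0, 0, 0, 0, 0], [0, 0, 0, 0, 0, 0, 0], [0, 0, 0, 0, 0, 0, 0], [0, 0, 0, 0, 0, 0, 0]]]'

```text
time: 37.9
eef_pos: [0.6138, 0.1587, 0.2201]
tcp_rot: [150.1, -0.7, 14.1]
wrist_force: [32.9, 4.8, -14.5]
finger_gap: 0.0003
grasp_force: 16.7
```

```bash
python3 -c "
from g import *
rep()
print(blobs(camera('scene'),(7,200,150),(15,255,255)))"
```

```text
t 37.9 p [0.6138 0.1587 0.2201] cradle mm [ 19.9 120.2 161.8] F [ 32.9   4.8 -14.5] gap 0.0003 gf 16.7
rotvec [0. 0. 0.] errC [-0.001 -0.012 -0.004]
[([281, 138, 15, 15, 171], [287.8, 144.9])]
```

The force rises hard against the stop and the fingers' travel matches 90 mm, so the lock is home. I'll retreat.

Request:
jog_arm --series '[[[0, 0, 0, 0.5, 0, 0, 0], [0, 0, 0, 1, 0, 0, 0], [0, 0, 0, 1, 0, 0, 0], [0, 0, 0, 0.5, 0, -1, 0], [0, 0, 0, 0, 0, -3, 0], [0, 0, 0, 0, 0, -3, 0], [0, 0, 0, 0, 0, -3, 0], [0, 0, 0, 0, 0, -1, 0], [0, 0, 0, 0, 0, 0, 0], [0, 0, 0, 0, 0, 0, 0]]]'

```text
time: 38.95
eef_pos: [0.6234, 0.2177, 0.3143]
tcp_rot: [149.9, 0.0, 14.0]
wrist_force: [-0.6, -0.7, 0.0]
finger_gap: 0.0004
grasp_force: 0.0
```

Run:
```python
from g import *
rep()
s=camera('scene');t=camera('top')
print("orange",blobs(s,(7,200,150),(15,255,255)))
print("blue",[b for b in blobs(s,(105,150,60),(125,255,255)) if b[1][0]<300])
print("green",[b for b in blobs(s,(55,120,90),(75,255,255)) if 200<b[1][0]<340])
print("grip px travel0",proj('scene',w([20,82,148])),"green lid px",proj('scene',np.array([.586,.312,.155])))
```

```text
t 38.95 p [0.6234 0.2177 0.3143] cradle mm [ 19.4 143.7 270.9] F [-0.6 -0.7  0. ] gap 0.0004 gf 0.0
rotvec [0. 0. 0.] errC [0.002 0.001 0.   ]
orange [([281, 138, 15, 15, 178], [288.0, 144.9])]
blue [([104, 79, 13, 6, 26], [109.8, 82.8]), ([257, 152, 15, 9, 99], [263.9, 156.0]), ([253, 169, 16, 8, 80], [260.8, 172.6]), ([266, 192, 8, 9, 59], [269.5, 196.3])]
green [([304, 137, 16, 13, 145], [311.9, 142.5]), ([305, 157, 12, 5, 45], [310.6, 159.3]), ([220, 173, 7, 10, 29], [223.9, 176.9]), ([209, 176, 9, 11, 51], [213.7, 180.9])]
grip px travel0 [287.69671462 144.48487064] green lid px [311.42958103 139.41435356]
```

The grip is at its predicted home pixel. The blue lid and band sit where the green ones were, and the green jar stands upright on the pan.

```bash
python3 -c "
from cell import *
print(hand_in())"
```

```text
the job is handed in; nothing more can be done
None
```

The changeover is done and handed in at about 39 s: the green jar is upright on the scale pan, the blue jar is seated in the cradle, and the lock is home against its stop. My last check, before hand-in, used camera measurements and contact forces; `hand_in()` gave no verdict.

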